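Pack the bath caddy on the wash ledge

TASK

Pack the bath things into the steel caddy: the pink soap tray flat in the big bay with the oval bath soap lying flat in it, the short glass bottle upright in the small bay with the wire guard, and the round scrubber, knob up, in the other small bay. Set each thing down rather than dropping it. The square-ended washing soap, the tall bottle, the oblong dish scrubber, the saucer and the tumbler do not belong: leave them where they are.

Things in the scene. Friction and masses are not known exactly. Their poses are not given: they have to be found in the camera images.
- caddy: Loose steel caddy, 229 (x) by 177 (y) mm, floor 4 thick, walls and dividers 3 thick, 25 high; origin at centre of underside, z up; any yaw. Big bay 136 by 171 inside, centred x -43.5, y 0. Two small bays 84 by 84 inside, both centred at x +69.5: bottle bay at y +43.5 with a thin wire guard along its four walls, 54 high; plain bay at y -43.5. Wire loops stand out 19 mm beyond both x ends. 0.9 kg.
- soap_tray: Shallow pink plastic soap tray, 108 (x) by 64 (y) by 18 mm high, walls 3 mm, ribs inside on which a soap rests 5 mm above the tray's underside; inside 102 by 58 mm. Origin at the centre of its underside, z up, lies flat. 60 g. Can be gripped across its 64 mm width. Any yaw.
- bath_soap: Oval (round-ended) cream bath soap, 78 (x) by 42 (y) by 34 mm high. Origin at the centre of its underside, z up, lies flat. About 110 g. Any yaw.
- short_bottle: Short stout green-glass bottle with a white ribbed screw cap, upright, 115 mm high, body diameter 60 mm up to 63 mm height, then a shoulder narrowing to the neck (25 mm diameter) at 85 mm; the cap is 30 mm in diameter, from 88 to 115 mm height. Origin at the centre of its underside, z up. About 220 g. The cap stays on.
- round_scrubber: Round hard grey silicone body scrubber with bristles below: disc 64 mm in diameter, 22 mm high, with a round knob 28 mm in diameter on top reaching up to 48 mm. Origin at the centre of its underside, z up (knob up). About 70 g.
- washing_soap: Look-alike, stays: rectangular square-ended bar of cream washing soap, 104 (x) by 42 (y) by 34 mm high. Origin at the centre of its underside.
- tall_bottle: Look-alike, stays: tall slim bottle of the same green glass and cap, 180 mm high, 54 mm in diameter. Origin at the centre of its underside.
- dish_scrubber: Look-alike, stays: oblong dish scrubber of the same grey silicone, 104 (x) by 50 (y) mm, 22 mm high, with a bar grip 62 by 24 mm on top up to 48 mm. Origin at the centre of its underside.
- saucer: Bystander: white ceramic saucer, 116 mm in diameter, 18 mm high, at the far edge of the ledge. Origin at the centre of its underside.
- tumbler: Bystander: straight steel drinking tumbler, open, 72 mm in diameter at the rim, 90 mm high. Origin at the centre of its underside.
There are look-alikes about, which are no part of the job. Leave any purple or red look-alike of the tall_bottle alone. Leave any green or turquoise look-alike of the round_scrubber alone.

How it is judged:
By the outcome, as a careful person would: the job done as asked, in the order asked, and still so for the second after the job is handed in, with the robot touching nothing.
It also fails if it takes over 118 s, if anything falls off the work surface, if the arm or the gripper's body presses on something with over 40 N, if the wrist force passes 120 N, or if a joint passes its speed limit or range.

ROBOT

A 6-joint arm with a two-finger parallel gripper is mounted at the origin on the work surface. World frame = base frame: x ahead of the robot, y to its left, z up, the work surface at z = 0. Lengths are in mm, angles in degrees, forces in N, time in s.
With the tool pointing down it reaches from about 350 to 850 mm from the base axis. Payload 8.1 kg.
Tool frame: the origin (TCP) lies midway between the tips of the shut fingers; the grasp point (between the pads) lies 19 mm behind it (r.grasp_offset is the distance from the TCP to the grasp point, in mm); z points along the fingers, x is the direction in which the jaws open and shut, and the axes are right-handed (so a half turn about z gives the same grasp; the last joint's range is limited). The gripper opens to 85 mm and grips with 20 to 120 N. Pads are 22 mm wide; open, the fingers measure 114 mm over their backs; the gripper's body (76 mm by 85 mm) begins 54 mm behind the grasp point. The pads swing forward as they close: fully open they stand 13 mm farther back than shut.
Start: joints at [-72.674, 7.471, 85.268, -0, 87.261, -4.893], TCP at [226.912, -555.442, 204.292] pointing down, gripper open.
Joint ranges: [-169.43, 169.43], [-51.17, 129.36], [1.28, 143.12], [-76.62, 256.62], [0, 156.53], [-152.29, 152.29]. Speed limits (degrees/s): [136.94, 136.94, 159.86, 180, 180, 180].

INTERFACE

Orientations are given as [roll, pitch, yaw] about the fixed x, y, z axes, in that order (R = Rz(yaw) Ry(pitch) Rx(roll)).
In Python, from bench import r, optics, hand_in gives the robot as it stands.
- The arm moves only by the shell command python3 -m pendant 'ROWS' [FORCE]. ROWS is JSON, a list of rows, each a list of 5 numbers: the opening, from 0 (shut) to 1 (fully open), then the shift along the tool's x, y, z in mm, then the turn about the tool's z in degrees. A call has 1 to 10 rows; each row shifts and turns the commanded pose from where the row before left it, along the tool's axes as they then stand; what a row does not reach is not made up. A row lasts 1/10 s, in which the tool goes at most 50 mm and 8.59 degrees, less where a joint would pass 70% of its speed; a pose out of reach is approached as far as the arm can. A call with a gripper value outside its range is refused whole. The fingers move at their own pace and stop on an object; FORCE is the grip in N (left out, the last holds). Time passes only in rows, so rows that do not move let the fingers close. It gives the time, the measured TCP pose, the force and the opening at its end, in the units of the state.
- r.sense(): the state, without advancing time (a new reading comes with each control period).
- optics.snapshot(name): name is "scene" or "top" or "wrist"; returns (picture, depth): 480x640x3 uint8, blue, green, red; 480x640 float32, mm along the optical axis (not along the pixel's ray), 0 where there is no reading.
- optics.camera_params(name): a dict with "camera_matrix" (3x3 intrinsics, pixels), "eye" and "orientation" of the camera in the world. Camera axes: x right, y down, z forward; pixel columns grow to the right and rows downward; lengths in mm; the calibration is good to about 2 mm. The wrist camera is an equidistant fisheye: a pixel r from the principal point sees the ray r / f radians off the axis. A picture is of the moment at which its call begins: read the wrist's pose just before it. camera_params takes no time and is no camera call; for the wrist camera it gives the pose at the moment of the call.
- hand_in(): hands the job in, once; it reports no verdict.
Trained networks look in the newest picture that a camera, given by its name, has taken for a name from the list of things; names that differ only in an ending like _2 or _b are one class to them, and where a whole thing is asked for, a point or a joint stands for the part that bears it (a point fixed in the world has none). Each returns a list of dicts, best first, with "score" (0 to 1); they miss things now and then, are a little off and sometimes report something else, mostly with a low value. They report only what shows in the picture. A call takes as long as a camera call. They do not tell look-alikes from the thing itself.
- optics.search_frame(camera, query): "at" ([x, y, z] in mm, in world coordinates, good to about 4 mm: the middle of the surface that is visible of it).
The state is a dict: "time": time; "joint_pos": joint angles; "qd": joint speeds; "joint_efforts": joint torques, N m; "tool_pos": TCP position; "tcp_rot": TCP orientation; "ft_force": force on the tool from outside, world axes, zero at the start; "wrist_torque": the same for the moment, N m; "finger_gap": finger opening in mm.
Only numpy, scipy, OpenCV 4.12 (cv2) and the standard library are available. Lean on these libraries where they do the work, as an engineer would, in place of code of your own. Each camera call takes 0.05 s, during which the arm holds its last target. There are 200 camera calls.

## Working session

There is one attempt and no reset: what is moved stays moved. The work goes in short steps, Python scripts to look and compute and a shell command to move; the robot and the scene stay as the last step left them, time stands still between calls to the robot, and variables do not carry over. Pictures are saved under pics/ and viewed, about 12 in all and at most 16, crops included, and the job is handed in when it is done.

```bash
ls; mkdir -p pics; python3 - <<'E'
from bench import r, optics
import cv2, numpy as np
print(r.sense())
for c in ["top","scene"]:
    p,d=optics.snapshot(c); cv2.imwrite(f"pics/{c}1.png",p); np.save(f"pics/{c}1.npy",d)
    print(c,optics.camera_params(c))
    for q in ["caddy","soap_tray","bath_soap","short_bottle","round_scrubber","washing_soap","tall_bottle","dish_scrubber","saucer","tumbler"]:
        print(q,[(np.round(o["at"]).tolist(),round(o["score"],2)) for o in optics.search_frame(c,q)])
E
```

```text
pics
{'time': 0.0, 'joint_pos': array([-7.26751929e+01,  7.51428419e+00,  8.53303797e+01,  9.27096095e-04,
        8.72621329e+01, -4.89395726e+00]), 'qd': array([ 0.06866362,  0.01330329,  0.00089013, -0.03326472,  0.08288804,
       -0.0142631 ]), 'joint_efforts': array([-2.80376953e-04, -5.69406366e+01, -5.00549912e+01, -3.59884216e-04,
        1.48001901e-02, -3.01857074e-05]), 'tool_pos': array([ 226.722067  , -554.85672038,  203.24253073]), 'tcp_rot': array([-1.79989966e+02,  1.06328434e-01, -6.77812714e+01]), 'ft_force': array([-0.50669159, -0.18392128,  0.20488662]), 'wrist_torque': array([-0.0597717 ,  0.00808051,  0.01329913]), 'finger_gap': 85.80228717750771}
top {'camera_matrix': array([[447.5576066 ,   0.        , 314.61774695],
       [  0.        , 447.5576066 , 246.10994113],
       [  0.        ,   0.        ,   1.        ]]), 'eye': array([ 464.9928333 ,  -28.60109803, 1017.54579012]), 'orientation': array([-174.13068748,   -1.14314324,  -91.46244751])}
caddy [([553.0, 22.0, 7.0], 0.75)]
soap_tray [([478.0, 438.0, 3.0], 0.94)]
bath_soap [([403.0, -372.0, 35.0], 0.96
[... 815 characters left out ...]
6.0, 8.0], 0.96), ([574.0, -420.0, 93.0], 0.34)]
soap_tray [([477.0, 439.0, 2.0], 0.57)]
bath_soap [([414.0, -371.0, 28.0], 0.81)]
short_bottle [([633.0, 301.0, 65.0], 0.9)]
round_scrubber [([426.0, 286.0, 22.0], 0.93), ([330.0, 315.0, 28.0], 0.88), ([364.0, 194.0, 21.0], 0.71), ([556.0, 22.0, 7.0], 0.36)]
washing_soap [([394.0, -226.0, 28.0], 0.81)]
tall_bottle [([571.0, -518.0, 142.0], 0.82), ([669.0, -415.0, 94.0], 0.71), ([576.0, -421.0, 92.0], 0.67), ([396.0, -224.0, 28.0], 0.49)]
dish_scrubber [([641.0, -263.0, 27.0], 0.65), ([558.0, 21.0, 6.0], 0.58)]
saucer [([787.0, -99.0, 12.0], 0.77)]
tumbler [([761.0, 212.0, 62.0], 0.98), ([558.0, 23.0, 7.0], 0.41), ([643.0, -264.0, 23.0], 0.35)]
```

View pics/top1.png

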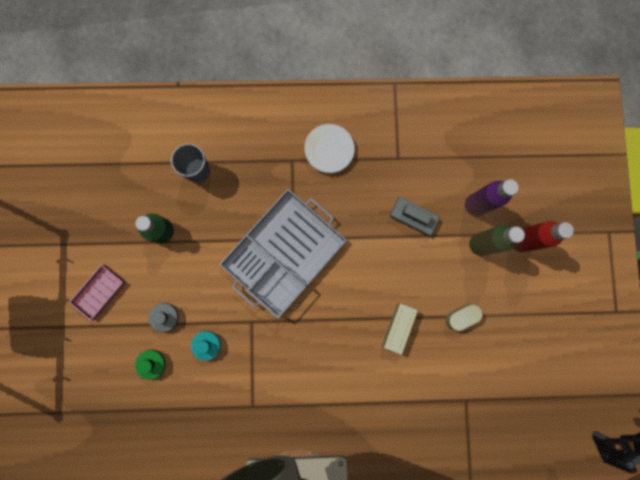

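View pics/scene1.png

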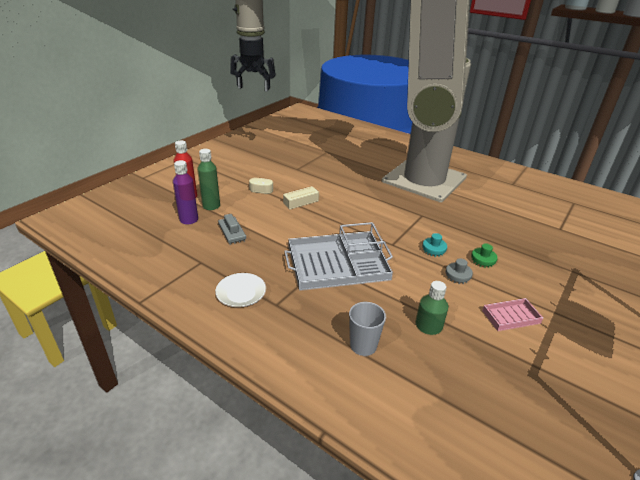

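The top view shows the pink tray at (98,292), short bottle (153,228) and grey scrubber (163,318), with turquoise and green look-alikes beside it. The oval soap is at (465,318) and the caddy at (285,253). The caddy's small bays are on its lower-left side, and the guarded one is around (275,285).

```bash
cat > h.py <<'E'
import numpy as np, cv2
from scipy.spatial.transform import Rotation as R
from bench import r, optics
def cloud(c,d):
    p=optics.camera_params(c); K=p["camera_matrix"]
    v,u=np.mgrid[:480,:640]
    P=np.dstack([(u-K[0,2])/K[0,0]*d,(v-K[1,2])/K[1,1]*d,d])
    return P@R.from_euler("xyz",p["orientation"],degrees=True).as_matrix().T+p["eye"]
def rect(xy):
    c,s,a=cv2.minAreaRect(xy.astype(np.float32))
    if s[0]<s[1]: s=s[::-1]; a+=90
    return np.round(c,1),np.round(s,1),round(a%180,1)   # centre, long/short, yaw of long axis
def go(x,y,z,yaw):
    """shift in present tool axes (before turning) and turn"""
    s=r.sense(); M=R.from_euler("xyz",s["tcp_rot"],degrees=True)
    d=M.inv().apply(np.array([x,y,z])-s["tool_pos"])
    t=-(yaw-s["tcp_rot"][2]); t=(t+90)%180-90   # tool z is down
    print("shift",np.round(d,1),"turn",round(t,1),"yaw",np.round(s["tcp_rot"],1),"q6",round(s["joint_pos"][5],1),"t",round(s["time"],1))
E
python3 - <<'E'
from h import *
for c in ["top","scene"]:
    p=cv2.imread(f"pics/{c}1.png"); d=np.load(f"pics/{c}1.npy"); W=cloud(c,d); hsv=cv2.cvtColor(p,cv2.COLOR_BGR2HSV)
    def near(x,y,rad,z0,z1): return (d>0)&(np.hypot(W[...,0]-x,W[...,1]-y)<rad)&(W[...,2]>z0)&(W[...,2]<z1)
    print(c,"table z",np.median(W[...,2][near(500,-120,30,-20,20)]))
    for n,a in dict(tray=(478,438,75,8,30),soap=(403,-372,60,10,45),soaptop=(403,-372,60,30,45),bcap=(615,295,60,100,125),bbody=(615,295,60,20,60),knob=(421,281,45,38,56),disc=(421,281,45,12,30),caddy=(553,22,165,15,32),guard=(553,22,140,42,60),cadall=(553,22,165,14,60)).items():
        m=near(*a); q=W[m]; 
        if len(q)>3: print(n,len(q),rect(q[:,:2]),np.round(np.median(q,0)))
E
```

```text
top table z -1.9534369618027085
tray 374 (array([476.2, 434.8]), array([110.2,  65.2]), 140.6) [476. 437.  15.]
soap 663 (array([ 400.4, -377.4]), array([76.8, 42.4]), 115.0) [ 401. -374.   31.]
soaptop 493 (array([ 400.6, -377.4]), array([76.6, 40.5]), 113.7) [ 400. -378.   32.]
bcap 208 (array([612.3, 298.4]), array([29.7, 29.7]), 43.9) [611. 297. 112.]
bbody 160 (array([603.8, 286. ]), array([59.6, 29.8]), 146.9) [600. 274.  42.]
knob 145 (array([418.1, 286.7]), array([27.9, 25.4]), 89.0) [418. 285.  46.]
disc 530 (array([417.8, 286.2]), array([62.3, 62. ]), 114.7) [419. 280.  20.]
caddy 796 (array([555.2,  20.2]), array([266. , 177.7]), 137.4) [572.  52.  23.]
guard 331 (array([474.4,  35.5]), array([91.3, 91.3]), 47.3) [475.  36.  52.]
cadall 1148 (array([555.1,  20.1]), array([266., 178.]), 137.4) [524.  45.  24.]
scene table z 1.767233407032677
tray 588 (array([478.5, 434.6]), array([112.6,  68.1]), 139.3) [481. 434.  15.]
soap 297 (array([ 404. , -379.3]), array([77.2, 46.8]), 113.9) [ 412. -371.   32.]
soaptop 162 (array([ 403.9, -379.6]), array([76.7, 46.3]), 113.9) [ 406. -376.   35.]
bcap 209 (array([616.1, 298.5]), array([30.8, 28.4]), 127.6) [621. 299. 115.]
bbody 396 (array([631.6, 301.8]), array([59.1, 27.8]), 103.5) [639. 306.  41.]
knob 103 (array([421.4, 284.6]), array([31.2, 24.9]), 45.6) [425. 286.  48.]
disc 337 (array([424., 286.]), array([63.3, 58.8]), 98.8) [432. 290.  23.]
caddy 1257 (array([557. ,  18.7]), array([265.6, 184. ]), 137.3) [546.  42.  23.]
guard 196 (array([476.1,  33.9]), array([95.1, 92.2]), 48.1) [478.  37.  55.]
cadall 1553 (array([557. ,  18.7]), array([265.8, 184. ]), 137.3) [532.  41.  24.]
```

Both cameras agree within a few mm, and the guard position confirms the caddy pose: centre (556, 19.5), x axis at 137.4°. I'll start with the tray, turning the jaws to 50° (across its width).

```bash
python3 -m pendant '[[1,0,0,0,-8.4],[1,0,0,0,-8.4],[1,0,0,0,-8.4],[1,0,0,0,-8.4],[1,0,0,0,-8.4],[1,0,0,0,-8.4],[1,0,0,0,-8.4],[1,0,0,0,-8.4],[1,0,0,0,-8.4],[1,0,0,0,-8.4]]' 40
python3 -m pendant '[[1,0,0,0,-8.4],[1,0,0,0,-8.4],[1,0,0,0,-8.4],[1,0,0,0,-8.4],[1,0,0,0,0]]'
python3 -c "
from h import *
go(520,0,200,50);go(477,435,200,50)"
```

```text
time: 2.1
tool_pos: [226.9, -555.5, 204.3]
tcp_rot: [180.0, -0.0, 16.6]
ft_force: [-0.4, 0.2, -0.4]
finger_gap: 85.7
time: 2.6
tool_pos: [226.9, -555.4, 204.3]
tcp_rot: [-180.0, -0.0, 50.0]
ft_force: [-0.6, 0.4, 0.4]
finger_gap: 85.4
shift [ 613.8 -132.9    4.3] turn -0.0 yaw [-180.   -0.   50.] q6 -122.6 t 2.6
shift [ 919.2 -445.7    4.3] turn -0.0 yaw [-180.   -0.   50.] q6 -122.6 t 2.6
```

```bash
python3 -m pendant '[[1,41,-9,0,0],[1,41,-9,0,0],[1,41,-9,0,0],[1,41,-9,0,0],[1,41,-9,0,0],[1,41,-9,0,0],[1,41,-9,0,0],[1,41,-9,0,0],[1,41,-9,0,0],[1,41,-9,0,0]]'
python3 -m pendant '[[1,41,-9,0,0],[1,41,-9,0,0],[1,41,-9,0,0],[1,41,-9,0,0],[1,41,-9,0,0],[1,30,-31,0,0],[1,30,-31,0,0],[1,30,-31,0,0],[1,30,-31,0,0],[1,30,-31,0,0]]'
python3 -m pendant '[[1,30,-31,0,0],[1,30,-31,0,0],[1,30,-31,0,0],[1,30,-31,0,0],[1,30,-31,0,0],[1,0,0,0,0],[1,0,0,0,0]]'
python3 - <<'E'
from h import *
go(477,435,2,50)
p,d=optics.snapshot("wrist");cv2.imwrite("pics/w1.png",p)
E
```

```text
time: 3.6
tool_pos: [423.3, -182.6, 204.6]
tcp_rot: [180.0, -0.0, 49.5]
ft_force: [0.9, -0.2, -0.3]
finger_gap: 85.4
time: 4.6
tool_pos: [498.6, 217.9, 204.5]
tcp_rot: [180.0, -0.0, 49.5]
ft_force: [0.7, -1.2, 0.4]
finger_gap: 85.4
time: 5.3
tool_pos: [476.7, 431.4, 203.7]
tcp_rot: [180.0, 0.1, 49.7]
ft_force: [0.7, -0.5, -0.3]
finger_gap: 85.6
shift [  3.1  -2.1 201.7] turn -0.3 yaw [1.80e+02 1.00e-01 4.97e+01] q6 -12.1 t 5.3
```

View pics/w1.png

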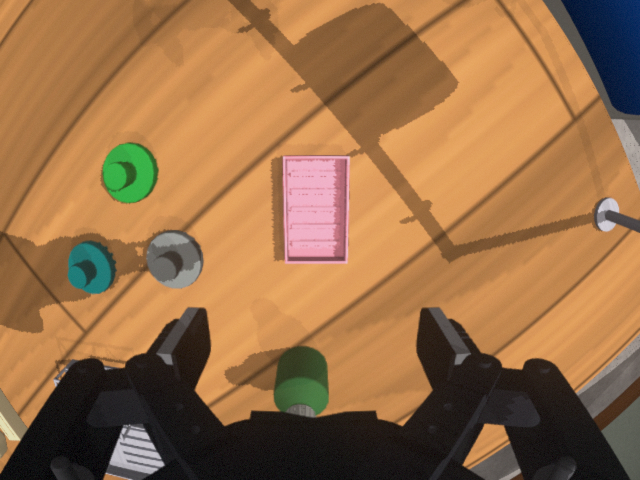

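The tray (317,209) sits squarely between the jaws and is aligned with them. I'll go down and grip it.

```bash
python3 -m pendant '[[1,3,-2,30,0],[1,0,0,35,0],[1,0,0,35,0],[1,0,0,35,0],[1,0,0,30,0],[1,0,0,20,0],[1,0,0,15,0],[1,0,0,0,0],[1,0,0,0,0]]' 40
python3 -m pendant '[[0.6,0,0,0,0],[0.6,0,0,0,0],[0.6,0,0,0,0],[0.6,0,0,0,0],[0.6,0,0,0,0],[0.6,0,0,0,0]]'

```

```text
time: 6.25
tool_pos: [478.4, 434.0, 5.3]
tcp_rot: [180.0, -0.0, 49.7]
ft_force: [0.4, -0.3, -0.4]
finger_gap: 85.1
time: 6.85
tool_pos: [477.6, 434.4, 4.3]
tcp_rot: [-180.0, 0.0, 49.8]
ft_force: [-0.1, 0.2, -0.6]
finger_gap: 51.3
```

```bash
python3 - <<'E'
from h import *
p,d=optics.snapshot("wrist");cv2.imwrite("pics/w2.png",p)
s=r.sense();print(s["finger_gap"],s["tool_pos"],s["ft_force"])
E
```

```text
51.22945946596429 [477.64188774 434.34651223   4.28032184] [-0.24410896 -0.54217666  0.44582758]
```

View pics/w2.png

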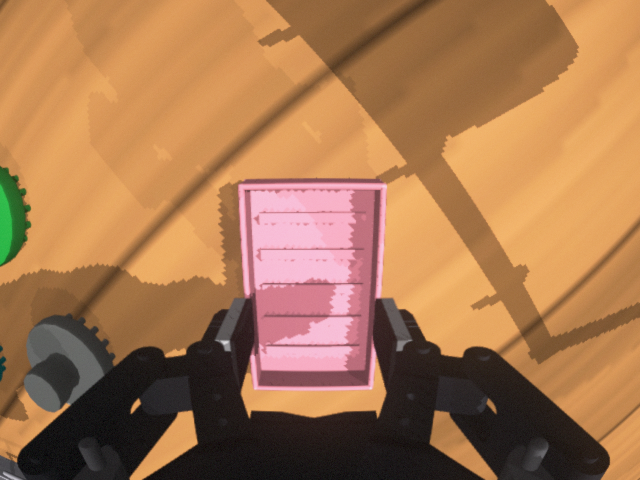

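```bash
cat >> h.py <<'E'
def wcloud(d,p=None):
    p=p or optics.camera_params("wrist"); K=p["camera_matrix"]
    v,u=np.mgrid[:480,:640]; X=(u-K[0,2])/K[0,0]; Y=(v-K[1,2])/K[1,1]
    th=np.hypot(X,Y)+1e-9; s=np.tan(th)/th*d
    return np.dstack([X*s,Y*s,d])@R.from_euler("xyz",p["orientation"],degrees=True).as_matrix().T+p["eye"]
E
python3 - <<'E'
from h import *
p=optics.camera_params("wrist"); print(p)
i,d=optics.snapshot("wrist"); W=wcloud(d,p); s=r.sense()
T=R.from_euler("xyz",s["tcp_rot"],degrees=True).as_matrix()
L=(W-s["tool_pos"])@T
for v in (200,260,300,310,325,345,360,380):
    print(v,[(u,np.round(L[v,u]).tolist()) for u in (225,235,242,248,260,315,372,378,385,395)])
pk=(i[...,2]>180)&(i[...,1]<170)&(i[...,0]>130); q=L[pk&(d>0)&(L[...,2]<0)]; print(rect(q[:,:2]),len(q)); q=W[pk&(W[...,2]>9)]; print(rect(q[:,:2]),len(q))
E
```

```text
{'camera_matrix': array([[371.64829954,   0.        , 313.11593728],
       [  0.        , 371.64829954, 245.89653297],
       [  0.        ,   0.        ,   1.        ]]), 'eye': array([422.66511378, 482.11299965, 173.61362016]), 'orientation': array([1.63206740e+02, 1.04859334e-02, 4.98374534e+01])}
200 [(225, [-41.0, -43.0, 4.0]), (235, [-36.0, -43.0, 4.0]), (242, [-30.0, -46.0, -13.0]), (248, [-29.0, -45.0, -4.0]), (260, [-24.0, -44.0, 2.0]), (315, [2.0, -43.0, 2.0]), (372, [29.0, -44.0, 2.0]), (378, [29.0, -46.0, -10.0]), (385, [32.0, -46.0, -13.0]), (395, [40.0, -43.0, 5.0])]
260 [(225, [-43.0, -13.0, 5.0]), (235, [-38.0, -13.0, 4.0]), (242, [-31.0, -19.0, -13.0]), (248, [-28.0, -19.0, -12.0]), (260, [-25.0, -14.0, 2.0]), (315, [2.0, -14.0, 1.0]), (372, [29.0, -15.0, -1.0]), (378, [30.0, -19.0, -13.0]), (385, [37.0, -13.0, 4.0]), (395, [42.0, -13.0, 4.0])]
300 [(225, [-45.0, 10.0, 5.0]), (235, [-30.0, -10.0, -37.0]), (242, [-27.0, -10.0, -37.0]), (248, [-25.0, -10.0, -36.0]), (260, [-26.0, 7.0, 1.0]), (315, [2.0, 7.0, 2.0]), (372, [30.0, 4.0, -6.0]), (378, [27.0, -10.0, -36.0])
[... 896 characters left out ...]
.0, -8.0, -67.0])]
360 [(225, [-25.0, -11.0, -80.0]), (235, [-25.0, -3.0, -68.0]), (242, [-24.0, 3.0, -59.0]), (248, [-24.0, 10.0, -50.0]), (260, [-28.0, 44.0, 0.0]), (315, [2.0, 44.0, 2.0]), (372, [31.0, 34.0, -15.0]), (378, [27.0, 12.0, -47.0]), (385, [26.0, 2.0, -61.0]), (395, [28.0, -2.0, -68.0])]
380 [(225, [-21.0, -17.0, -97.0]), (235, [-18.0, -17.0, -97.0]), (242, [-25.0, 10.0, -63.0]), (248, [-37.0, 62.0, 5.0]), (260, [-28.0, 51.0, -8.0]), (315, [2.0, 52.0, -7.0]), (372, [32.0, 47.0, -14.0]), (378, [39.0, 62.0, 5.0]), (385, [27.0, 9.0, -64.0]), (395, [21.0, -16.0, -96.0])]
(array([0.7, 0.3]), array([107.9,  64.2]), 89.9) 2668
(array([471. , 440.9]), array([127. ,  64.2]), 139.9) 1309
```

```bash
python3 - <<'E'
from h import *
s=r.sense(); T=R.from_euler("xyz",s["tcp_rot"],degrees=True).as_matrix()
i,d=optics.snapshot("scene"); W=cloud("scene",d); L=(W-s["tool_pos"])@T
m=(d>0)&(abs(L[...,1])<25)&(abs(L[...,0])<70)&(L[...,2]<-20)
v,u=np.nonzero(m); q=L[m]
for lo in range(-70,70,10):
    k=(q[:,0]>=lo)&(q[:,0]<lo+10)
    if k.any(): j=np.argsort(-q[k][:,2])[:3]; print(lo,np.round(q[k][j]).tolist())
print(u.min(),u.max(),v.min(),v.max())
u0,v0=int(np.median(u)),v.max()-30
c=i[max(0,v0-75):v0+75,max(0,u0-100):u0+100]; cv2.imwrite("pics/s2.png",cv2.resize(c,None,fx=4,fy=4,interpolation=cv2.INTER_CUBIC)); print(u0,v0,c.shape)
E
```

```text
-70 [[-62.0, 11.0, -93.0], [-61.0, 11.0, -99.0], [-61.0, 12.0, -101.0]]
-60 [[-54.0, 12.0, -76.0], [-52.0, 14.0, -80.0], [-54.0, 13.0, -82.0]]
-50 [[-40.0, 6.0, -54.0], [-47.0, 8.0, -75.0], [-49.0, 8.0, -77.0]]
-40 [[-31.0, 12.0, -37.0], [-33.0, 11.0, -37.0], [-37.0, 8.0, -39.0]]
-30 [[-27.0, -0.0, -31.0], [-27.0, -2.0, -32.0], [-26.0, 6.0, -33.0]]
-20 [[-19.0, 11.0, -96.0], [-18.0, 9.0, -97.0], [-19.0, 13.0, -97.0]]
-10 [[-1.0, 10.0, -103.0], [-4.0, 11.0, -104.0], [-7.0, 11.0, -104.0]]
0 [[8.0, 12.0, -103.0], [6.0, 11.0, -104.0], [4.0, 12.0, -105.0]]
10 [[19.0, 17.0, -96.0], [18.0, -7.0, -98.0], [18.0, 18.0, -101.0]]
20 [[29.0, 6.0, -29.0], [24.0, 10.0, -34.0], [30.0, 12.0, -37.0]]
30 [[32.0, 7.0, -32.0], [32.0, 5.0, -34.0], [31.0, 12.0, -35.0]]
40 [[41.0, 6.0, -53.0], [40.0, 8.0, -61.0], [42.0, 9.0, -74.0]]
50 [[50.0, 10.0, -77.0], [54.0, 12.0, -78.0], [56.0, 11.0, -80.0]]
60 [[60.0, -6.0, -94.0], [61.0, 13.0, -96.0], [61.0, -6.0, -98.0]]
502 612 127 316
561 286 (150, 179, 3)
```

View pics/s2.png

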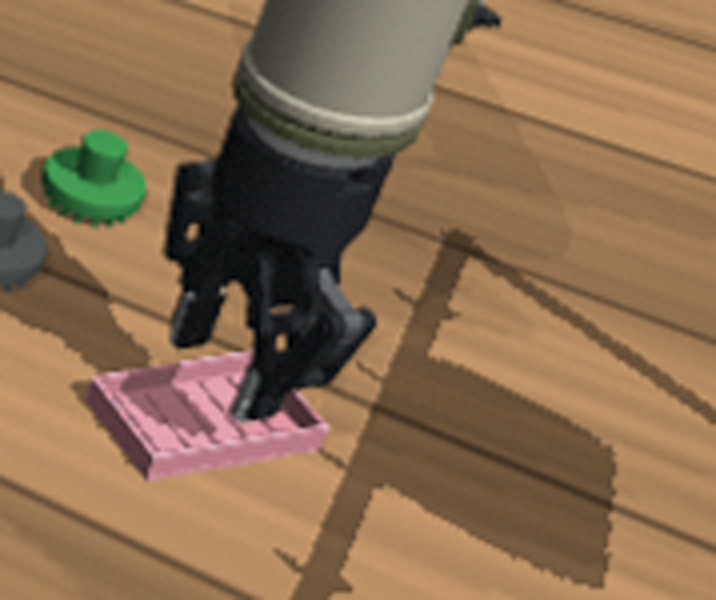

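Both cameras put the actual fingertips about 33–36 mm behind the reported TCP at this opening, so they closed above the tray without touching it. I'll open, and measure the tip offset when open.

```bash
python3 -m pendant '[[1,0,0,0,0],[1,0,0,0,0],[1,0,0,0,0],[1,0,0,0,0]]'; cat >> h.py <<'E'
def tips():
    p=optics.camera_params("wrist"); s=r.sense(); i,d=optics.snapshot("wrist")
    L=(wcloud(d,p)-s["tool_pos"])@R.from_euler("xyz",s["tcp_rot"],degrees=True).as_matrix()
    m=(d>0)&(d<150); q=L[m&(abs(L[...,0])<62)&(abs(L[...,1])<16)&(L[...,2]>-75)]
    print("gap",s["finger_gap"])
    for k in (q[:,0]<0,q[:,0]>0):
        a=q[k]
        if len(a): print("tip tool z",np.round(np.percentile(a[:,2],[95,99,100]),1),"x inner",round(abs(a[:,0]).min(),1))
    return i,d
E
python3 -c "
from h import *
print(r.grasp_offset,[a for a in dir(r) if a[0]!='_'])
tips(); print(r.sense()['tool_pos'],r.sense()['ft_force'])"
```

```text
time: 7.4
tool_pos: [477.7, 434.3, 4.3]
tcp_rot: [180.0, -0.0, 49.8]
ft_force: [-0.3, 0.5, -1.2]
finger_gap: 85.0
18.700000000000003 ['PlanningError', 'grasp_offset', 'sense']
gap 85.04926619560196
tip tool z [-43.6 -40.9 -38.7] x inner 40.8
tip tool z [-43.6 -40.9 -39.3] x inner 43.0
[477.68076556 434.32575515   4.27703191] [ 0.08568599 -0.24182286  0.57437043]
```

```bash
python3 -m pendant '[[1,0,0,12,0],[1,0,0,12,0],[1,0,0,0,0]]'; python3 -m pendant '[[1,0,0,5,0],[1,0,0,5,0],[1,0,0,0,0]]'; python3 -c "
from h import *
tips()"; python3 -m pendant '[[0.65,0,0,0,0],[0.65,0,0,0,0],[0.65,0,0,0,0],[0.65,0,0,0,0],[0.65,0,0,0,0],[0.65,0,0,0,0]]' 30
```

```text
time: 7.75
tool_pos: [475.7, 432.7, -23.2]
tcp_rot: [-179.9, 0.3, 49.8]
ft_force: [0.3, 0.1, -0.5]
finger_gap: 85.5
time: 8.05
tool_pos: [477.2, 434.0, -30.6]
tcp_rot: [-180.0, 0.1, 49.8]
ft_force: [-0.4, 0.4, 0.1]
finger_gap: 85.7
gap 85.72801023437802
tip tool z [-32.5 -30.5 -29.9] x inner 0.2
tip tool z [-32.5 -30.5 -30. ] x inner 0.2
time: 8.7
tool_pos: [478.1, 434.7, -29.1]
tcp_rot: [180.0, -0.1, 49.8]
ft_force: [0.6, -0.2, 4.8]
finger_gap: 63.6
```

Gripped at 63.6 mm, so the 30 mm offset is confirmed. I'll lift and check.

```bash
python3 -m pendant '[[0.65,0,0,-10,0],[0.65,0,0,-25,0],[0.65,0,0,-35,0],[0.65,0,0,-35,0],[0.65,0,0,-35,0],[0.65,0,0,0,0],[0.65,0,0,0,0]]'; python3 - <<'E'
from h import *
p=optics.camera_params("wrist"); s=r.sense(); i,d=optics.snapshot("wrist"); cv2.imwrite("pics/w3.png",i)
L=(wcloud(d,p)-s["tool_pos"])@R.from_euler("xyz",s["tcp_rot"],degrees=True).as_matrix()
pk=(i[...,2]>150)&(i[...,1]<170)&(i[...,0]>120)&(d<250)&(d>0); q=L[pk]; print(rect(q[:,:2]),np.percentile(q[:,2],[1,50,99]))
go(588,-10,112,47.4)
E
```

```text
time: 9.4
tool_pos: [478.3, 434.8, 111.9]
tcp_rot: [180.0, -0.1, 49.8]
ft_force: [-0.2, -0.3, -1.8]
finger_gap: 63.2
(array([-1.1, -0.9]), array([106.1,  68.6]), 90.0) [-47.49899233 -32.15393665 -30.47901687]
shift [-267.8  371.1   -2. ] turn 2.4 yaw [-180.     0.    49.8] q6 -12.1 t 9.4
```

View pics/w3.png

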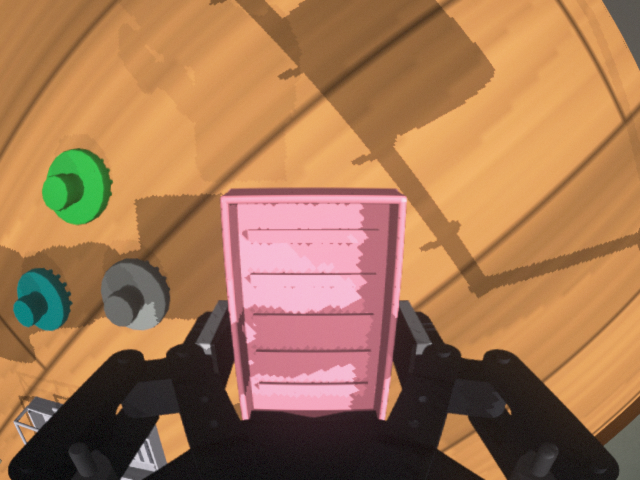

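The tray is held level and centred between the pads. I'll carry it to the big bay.

```bash
python3 -m pendant '[[0.65,-18,25,0,0],[0.65,-28,39,0,0],[0.65,-28,39,0,0],[0.65,-28,39,0,0],[0.65,-28,39,0,0],[0.65,-28,39,0,0],[0.65,-28,39,0,0],[0.65,-28,39,0,0],[0.65,-28,39,0,0],[0.65,-26,34,0,2.4]]'; python3 -m pendant '[[0.65,0,0,0,0],[0.65,0,0,0,0],[0.65,0,0,0,0]]'
python3 - <<'E'
from h import *
i,d=optics.snapshot("top"); W=cloud("top",d); q=W[(d>0)&(np.hypot(W[...,0]-555,W[...,1]-20)<165)&(W[...,2]>14)&(W[...,2]<60)]; print(rect(q[:,:2]))
go(588,-10,-25,47.4)
E
```

```text
time: 10.45
tool_pos: [586.8, -12.0, 108.0]
tcp_rot: [-179.8, 0.1, 47.4]
ft_force: [0.7, 0.2, -0.7]
finger_gap: 63.1
time: 10.75
tool_pos: [587.0, -8.9, 108.8]
tcp_rot: [-179.9, 0.1, 47.5]
ft_force: [0.3, 0.5, -1.2]
finger_gap: 63.1
(array([506.5,   1.8]), array([221.1, 197.2]), 80.8)
shift [ -0.5   1.8 134.2] turn 0.1 yaw [-1.799e+02  1.000e-01  4.750e+01] q6 -53.4 t 10.8
```

```bash
python3 -m pendant '[[0.65,0,2,25,0],[0.65,0,0,35,0],[0.65,0,0,35,0],[0.65,0,0,20,0],[0.65,0,0,10,0],[0.65,0,0,0,0],[0.65,0,0,0,0]]'; python3 -m pendant '[[0.65,0,0,3,0],[0.65,0,0,3,0],[0.65,0,0,0,0],[0.65,0,0,0,0]]'
```

```text
time: 11.5
tool_pos: [590.5, -10.6, -13.6]
tcp_rot: [179.9, -0.0, 47.5]
ft_force: [0.5, -0.8, 0.6]
finger_gap: 63.4
time: 11.9
tool_pos: [589.8, -11.2, -20.4]
tcp_rot: [180.0, -0.0, 47.4]
ft_force: [-0.8, -0.1, -1.0]
finger_gap: 63.0
```

```bash
python3 -m pendant '[[0.65,0,0,2,0],[0.65,0,0,1,0],[0.65,0,0,0,0],[0.65,0,0,0,0]]';python3 -m pendant '[[0.65,0,0,1,0],[0.65,0,0,0.5,0],[0.65,0,0,0,0],[0.65,0,0,0,0]]'
```

```text
time: 12.3
tool_pos: [589.6, -11.2, -23.8]
tcp_rot: [-180.0, 0.0, 47.4]
ft_force: [-0.3, -0.0, 0.0]
finger_gap: 63.5
time: 12.7
tool_pos: [589.8, -11.2, -25.1]
tcp_rot: [180.0, -0.0, 47.4]
ft_force: [-1.3, 0.2, 1.3]
finger_gap: 63.3
```

```bash
python3 -m pendant '[[0.65,0,0,1,0],[0.65,0,0,0,0],[0.65,0,0,0,0]]';python3 -m pendant '[[0.75,0,0,0,0],[0.8,0,0,0,0],[0.9,0,0,0,0],[0.9,0,0,0,0],[1,0,0,-10,0],[1,0,0,-30,0],[1,0,0,-40,0],[1,0,0,-40,0],[1,0,0,-40,0],[1,0,0,0,0]]'; python3 - <<'E'
from h import *
i,d=optics.snapshot("scene"); cv2.imwrite("pics/s3.png",cv2.resize(i[200:320,250:430],None,fx=4,fy=4))
W=cloud("scene",d); pk=(i[...,2]>120)&(i[...,1]<0.8*i[...,2])&(i[...,0]>i[...,1])&(np.hypot(W[...,0]-588,W[...,1]+10)<90)
q=W[pk&(W[...,2]>14)]; print(len(q),rect(q[:,:2]),np.percentile(q[:,2],[5,50,95]))
go(402.3,-378.4,110,24)
E
```

```text
time: 13.0
tool_pos: [589.8, -11.1, -25.1]
tcp_rot: [-180.0, 0.0, 47.4]
ft_force: [-6.9, 0.1, 11.0]
finger_gap: 63.1
time: 14.0
tool_pos: [594.4, -11.6, 142.5]
tcp_rot: [179.4, -0.4, 47.4]
ft_force: [0.4, -0.7, 0.9]
finger_gap: 85.5
266 (array([591.7, -10.5]), array([107.8,  67.2]), 137.4) [14.44800648 19.18380943 24.29050281]
shift [-399.2  107.8   27.8] turn 23.4 yaw [179.6  -0.3  47.4] q6 -53.5 t 14.1
```

View pics/s3.png

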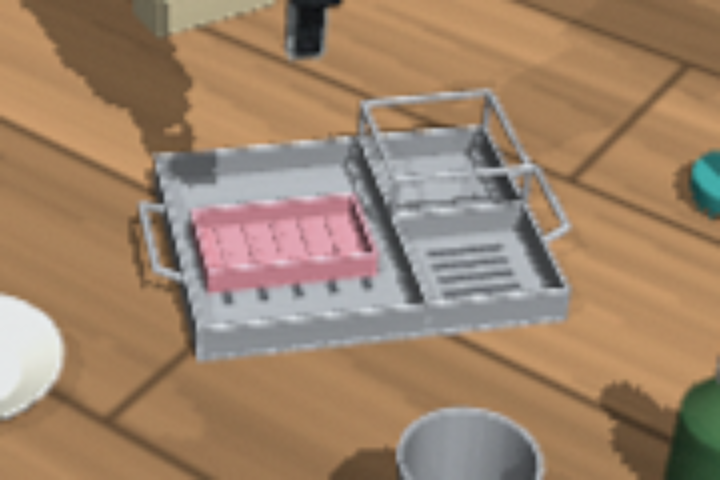

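The tray lies flat in the big bay, centred near (590,-11). Next is the bath soap.

```bash
python3 -m pendant '[[1,-24,7,3,0],[1,-42,11,3,0],[1,-42,11,3,0],[1,-42,11,3,0],[1,-42,11,3,0],[1,-42,11,3,0],[1,-42,11,3,0],[1,-42,11,3,0],[1,-42,11,3,0],[1,-39,12,1,0]]'
python3 -m pendant '[[1,0,0,0,7.8],[1,0,0,0,7.8],[1,0,0,0,7.8],[1,0,0,0,0],[1,0,0,0,0]]'
cat >> h.py <<'E'
def wr():
    p=optics.camera_params("wrist"); s=r.sense(); i,d=optics.snapshot("wrist"); return i,d,wcloud(d,p)
E
python3 - <<'E'
from h import *
i,d,W=wr()
q=W[(d>0)&(np.hypot(W[...,0]-402,W[...,1]+378)<60)&(W[...,2]>12)&(W[...,2]<50)]; print(rect(q[:,:2]),np.median(q[:,2]))
go(402.3,-378.4,-15,24)
E
```

```text
time: 15.05
tool_pos: [396.6, -378.1, 104.5]
tcp_rot: [-179.9, -0.0, 47.4]
ft_force: [-0.0, -0.1, 0.7]
finger_gap: 84.9
time: 15.55
tool_pos: [398.1, -376.9, 105.1]
tcp_rot: [-179.9, 0.0, 24.3]
ft_force: [0.5, -0.3, 0.4]
finger_gap: 85.1
(array([ 402.1, -378.1]), array([77. , 42.1]), 115.0) 33.516269099347795
shift [  3.1   3.1 120.3] turn 0.2 yaw [-179.9    0.    24.2] q6 -73.0 t 15.6
```

```bash
python3 -m pendant '[[1,3,3,20,-0.5],[1,0,0,30,0],[1,0,0,30,0],[1,0,0,20,0],[1,0,0,12,0],[1,0,0,8,0],[1,0,0,0,0],[1,0,0,0,0]]'
python3 -m pendant '[[0.4,0,0,0,0],[0.4,0,0,0,0],[0.4,0,0,0,0],[0.4,0,0,0,0],[0.4,0,0,0,0],[0.4,0,0,0,0],[0.4,0,0,0,0]]' 30
```

```text
time: 16.4
tool_pos: [403.1, -379.5, -13.2]
tcp_rot: [179.9, -0.0, 24.6]
ft_force: [0.5, -0.4, 0.2]
finger_gap: 85.7
time: 17.1
tool_pos: [402.9, -379.4, -13.4]
tcp_rot: [179.9, -0.0, 24.5]
ft_force: [-1.1, 0.6, 5.6]
finger_gap: 41.5
```

```bash
python3 -m pendant '[[0.4,0,0,-8,0],[0.4,0,0,-20,0],[0.4,0,0,-30,0],[0.4,0,0,-35,0],[0.4,0,0,-30,0],[0.4,0,0,0,0],[0.4,0,0,0,-7.8],[0.4,0,0,0,-7.8],[0.4,0,0,0,-7.2],[0.4,0,0,0,0]]'
python3 - <<'E'
from h import *
i,d,W=wr(); s=r.sense()
L=(W-s["tool_pos"])@R.from_euler("xyz",s["tcp_rot"],degrees=True).as_matrix()
hsv=cv2.cvtColor(i,cv2.COLOR_BGR2HSV); m=(d>0)&(abs(L[...,0])<19)&(abs(L[...,1])<60)&(L[...,2]<-10)&(L[...,2]>-75)&(i[...,2]>100)
q=L[m]; print(rect(q[:,:2]),np.percentile(q[:,2],[2,50,98]))
go(590,-11,110,47.4)
E
```

```text
time: 18.1
tool_pos: [402.0, -378.2, 107.8]
tcp_rot: [-179.9, -0.0, 47.4]
ft_force: [-0.3, -0.0, -0.6]
finger_gap: 41.4
(array([-0. , -0.4]), array([77.4, 38. ]), 90.0) [-48.06198285 -46.82068997 -24.69386447]
shift [ 397.2 -111.9   -1.8] turn -0.2 yaw [-179.9   -0.    47.2] q6 -95.8 t 18.1
```

```bash
python3 -m pendant '[[0.4,22,-6,0,0],[0.4,42,-12,0,0],[0.4,42,-12,0,0],[0.4,42,-12,0,0],[0.4,42,-12,0,0],[0.4,42,-12,0,0],[0.4,42,-12,0,0],[0.4,42,-12,0,0],[0.4,42,-12,0,0],[0.4,40,-11,0,0]]';  python3 -m pendant '[[0.4,0,0,0,0],[0.4,0,0,0,0],[0.4,0,0,0,0]]'; python3 -c "
from h import *
go(590,-11,-4.4,47.4)"
```

```text
time: 19.15
tool_pos: [589.5, -7.7, 108.4]
tcp_rot: [-180.0, 0.0, 47.1]
ft_force: [0.4, -0.1, -1.3]
finger_gap: 41.6
time: 19.45
tool_pos: [588.6, -10.4, 108.3]
tcp_rot: [-180.0, 0.1, 47.2]
ft_force: [-0.1, 0.3, -1.3]
finger_gap: 41.3
shift [  0.6   1.5 112.7] turn -0.2 yaw [-1.80e+02  1.00e-01  4.72e+01] q6 -53.2 t 19.4
```

```bash
python3 -m pendant '[[0.4,0.5,1.5,20,0],[0.4,0,0,30,0],[0.4,0,0,30,0],[0.4,0,0,18,0],[0.4,0,0,8,0],[0.4,0,0,0,0],[0.4,0,0,0,0]]';  python3 -m pendant '[[0.4,0,0,2,0],[0.4,0,0,1.5,0],[0.4,0,0,0,0],[0.4,0,0,0,0]]'
```

```text
time: 20.15
tool_pos: [591.3, -11.1, 3.9]
tcp_rot: [179.9, -0.0, 47.2]
ft_force: [0.3, -0.6, -1.2]
finger_gap: 41.0
time: 20.55
tool_pos: [590.8, -10.3, -0.4]
tcp_rot: [180.0, -0.0, 47.3]
ft_force: [-1.2, 0.2, -0.9]
finger_gap: 41.2
```

```bash
python3 -m pendant '[[0.4,0,0,1.5,0],[0.4,0,0,1,0],[0.4,0,0,0,0],[0.4,0,0,0,0]]';  python3 -m pendant '[[0.4,0,0,1,0],[0.4,0,0,0,0],[0.4,0,0,0,0]]'
```

```text
time: 20.95
tool_pos: [590.6, -10.3, -3.3]
tcp_rot: [-180.0, 0.0, 47.3]
ft_force: [-0.3, -0.2, -0.2]
finger_gap: 41.5
time: 21.25
tool_pos: [590.6, -10.3, -4.2]
tcp_rot: [-180.0, 0.0, 47.3]
ft_force: [0.1, -0.6, -1.4]
finger_gap: 41.6
```

```bash
python3 -m pendant '[[0.4,0,0,0.8,0],[0.4,0,0,0,0],[0.4,0,0,0,0]]'; python3 -m pendant '[[0.4,0,0,0.5,0],[0.4,0,0,0,0],[0.4,0,0,0,0]]'
```

```text
time: 21.55
tool_pos: [590.7, -10.3, -4.4]
tcp_rot: [180.0, 0.0, 47.3]
ft_force: [-3.0, -0.0, 4.4]
finger_gap: 41.4
time: 21.85
tool_pos: [590.8, -10.3, -4.4]
tcp_rot: [180.0, 0.0, 47.3]
ft_force: [-5.8, -0.2, 10.3]
finger_gap: 40.8
```

In contact at the expected height. I'll release and retreat, then head for the bottle.

```bash
python3 -m pendant '[[0.55,0,0,0,0],[0.65,0,0,0,0],[0.8,0,0,0,0],[0.8,0,0,-10,0],[0.9,0,0,-30,0],[1,0,0,-40,0],[1,0,0,-45,0],[1,0,0,-45,0],[1,0,0,0,0],[1,0,0,0,0]]'; python3 - <<'E'
from h import *
i,d,W=wr(); cv2.imwrite("pics/w4.png",i)
q=W[(d>0)&(d<400)&(np.hypot(W[...,0]-590,W[...,1]+11)<60)&(W[...,2]>32)&(W[...,2]<60)]; print("soap",rect(q[:,:2]),np.percentile(q[:,2],[5,50,95]))
go(614,298.4,170,47.4)
E
```

```text
time: 22.85
tool_pos: [592.2, -10.5, 167.3]
tcp_rot: [179.8, -0.2, 47.3]
ft_force: [0.0, -0.4, -0.8]
finger_gap: 85.6
soap (array([590.9,  -9.2]), array([76.4, 42. ]), 138.3) [40.65509726 42.54492802 43.77016024]
shift [ 242.7 -192.3   -4.9] turn -0.1 yaw [180.   -0.   47.3] q6 -53.3 t 22.9
```

View pics/w4.png

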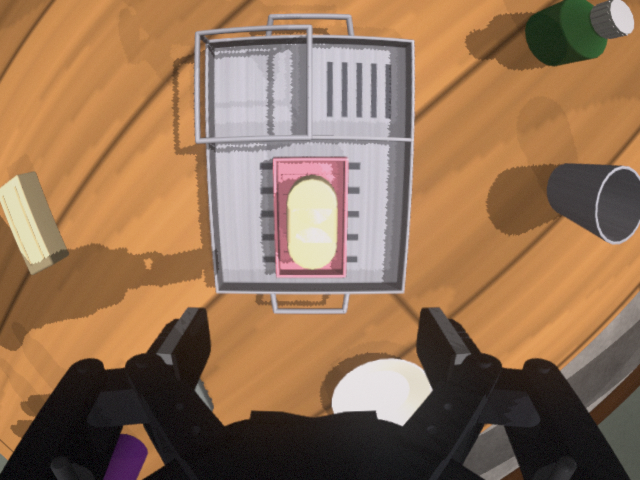

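The soap lies flat in the tray, top at 42.5 mm (43 expected). Now to the bottle.

```bash
python3 -m pendant '[[1,18,-15,0,0],[1,32,-25,0,0],[1,32,-25,0,0],[1,32,-25,0,0],[1,32,-25,0,0],[1,32,-25,0,0],[1,32,-25,0,0],[1,32,-27,0,0],[1,0,0,0,0],[1,0,0,0,0]]'; python3 - <<'E'
from h import *
i,d,W=wr()
q=W[(d>0)&(np.hypot(W[...,0]-614,W[...,1]-298)<45)&(W[...,2]>105)&(W[...,2]<125)]; print("cap",len(q),rect(q[:,:2]),np.percentile(q[:,2],[5,50,95]))
q=W[(d>0)&(np.hypot(W[...,0]-614,W[...,1]-298)<50)&(W[...,2]>15)&(W[...,2]<125)]; print("all",len(q),rect(q[:,:2]))
go(614,298.4,57,47.4)
E
```

```text
time: 23.9
tool_pos: [612.0, 298.3, 161.8]
tcp_rot: [-179.9, 0.2, 47.4]
ft_force: [-0.6, -1.0, 0.3]
finger_gap: 85.3
cap 1889 (array([613.8, 299.2]), array([31.4, 30.3]), 2.5) [110.22478473 114.56496705 115.61248272]
all 5437 (array([611. , 301.3]), array([58.3, 52. ]), 48.9)
shift [  2.2   0.5 105.4] turn -0.0 yaw [-179.9    0.2   47.4] q6 -25.8 t 23.9
```

```bash
python3 -m pendant '[[1,2,0,20,0],[1,0,0,30,0],[1,0,0,30,0],[1,0,0,15,0],[1,0,0,8,0],[1,0,0,0,0],[1,0,0,0,0]]'
python3 -m pendant '[[0.25,0,0,0,0],[0.25,0,0,0,0],[0.25,0,0,0,0],[0.25,0,0,0,0],[0.25,0,0,0,0],[0.25,0,0,0,0],[0.25,0,0,0,0],[0.25,0,0,0,0]]' 50
```

```text
time: 24.65
tool_pos: [615.9, 299.2, 63.1]
tcp_rot: [179.9, -0.1, 47.3]
ft_force: [0.0, -0.0, -0.9]
finger_gap: 85.4
time: 25.45
tool_pos: [615.1, 299.1, 62.2]
tcp_rot: [180.0, -0.0, 47.3]
ft_force: [-2.3, -2.9, 5.0]
finger_gap: 28.7
```

```bash
python3 -m pendant '[[0.25,0,0,-8,0],[0.25,0,0,-20,0],[0.25,0,0,-30,0],[0.25,0,0,-30,0],[0.25,0,0,-22,0],[0.25,0,0,0,0],[0.25,0,0,0,0]]'; python3 - <<'E'
from h import *
i,d=optics.snapshot("scene"); W=cloud("scene",d); s=r.sense(); print(s["finger_gap"],s["ft_force"])
go(475.4,34.5,172,47.4); x,y,_=s["tool_pos"]
g=(i[...,1]>1.3*i[...,2])&(i[...,1]>1.1*i[...,0])&(d>0)&(np.hypot(W[...,0]-x,W[...,1]-y)<60)&(W[...,2]>40)
q=W[g]; print(np.percentile(q[:,2],[0,2,98]))
for a,b in((115,130),(140,155),(155,170)):
    k=q[(q[:,2]>a)&(q[:,2]<b)]; print(a,len(k),rect(k[:,:2]))
E
```

```text
time: 26.15
tool_pos: [614.9, 299.3, 171.1]
tcp_rot: [180.0, -0.0, 47.3]
ft_force: [0.8, 0.9, -2.5]
finger_gap: 28.2
28.801442804755066 [-0.01634534 -0.65943714 -3.15274611]
shift [-288.4   77.3   -1.9] turn -0.1 yaw [-1.799e+02  1.000e-01  4.730e+01] q6 -25.7 t 26.2
[110.39340497 114.36475004 193.38845612]
115 161 (array([633.6, 305.8]), array([55.9, 21. ]), 112.6)
140 170 (array([633.3, 306.7]), array([56.3, 21.6]), 114.5)
155 180 (array([633.4, 306.6]), array([56.7, 22.8]), 113.0)
```

The bottle is held upright. I'll carry it to the guarded bay.

```bash
python3 -m pendant '[[0.25,-16,4,0,0],[0.25,-32,9,0,0],[0.25,-40,11,0,0],[0.25,-40,11,0,0],[0.25,-40,11,0,0],[0.25,-40,11,0,0],[0.25,-40,10,0,0],[0.25,-26,7,0,0],[0.25,-14,4,0,0],[0.25,0,0,0,0]]'; python3 -m pendant '[[0.25,0,0,0,0],[0.25,0,0,0,0]]'; python3 - <<'E'
from h import *
i,d=optics.snapshot("scene"); W=cloud("scene",d)
q=W[(d>0)&(np.hypot(W[...,0]-475,W[...,1]-35)<75)&(W[...,2]>42)&(W[...,2]<60)]; print("guard",rect(q[:,:2]))
i,d=optics.snapshot("top"); W=cloud("top",d)
q=W[(d>0)&(np.hypot(W[...,0]-475,W[...,1]-35)<75)&(W[...,2]>42)&(W[...,2]<60)]; print("guard top",rect(q[:,:2]))
go(475.4,34.5,66.2,47.4)
E
```

```text
time: 27.2
tool_pos: [475.7, 33.4, 170.0]
tcp_rot: [-179.9, 0.1, 47.2]
ft_force: [0.7, -0.8, -2.0]
finger_gap: 28.6
time: 27.4
tool_pos: [477.2, 35.5, 171.0]
tcp_rot: [-180.0, 0.0, 47.4]
ft_force: [-0.4, -0.0, -1.4]
finger_gap: 28.8
guard (array([476.6,  34. ]), array([96.2, 92.4]), 46.6)
guard top (array([0., 0.]), array([0., 0.]), 0.0)
shift [ -2.   -0.6 105. ] turn -0.0 yaw [-180.     0.    47.4] q6 -49.3 t 27.5
```

```bash
python3 -m pendant '[[0.25,-2,-0.5,10,0],[0.25,0,0,20,0],[0.25,0,0,20,0],[0.25,0,0,20,0],[0.25,0,0,15,0],[0.25,0,0,8,0],[0.25,0,0,5,0],[0.25,0,0,0,0],[0.25,0,0,0,0]]'; python3 -m pendant '[[0.25,0,0,2,0],[0.25,0,0,1,0],[0.25,0,0,0,0],[0.25,0,0,0,0]]'
```

```text
time: 28.4
tool_pos: [475.8, 33.5, 74.1]
tcp_rot: [180.0, -0.0, 47.3]
ft_force: [0.4, 0.7, -1.7]
finger_gap: 28.8
time: 28.8
tool_pos: [475.4, 33.5, 70.6]
tcp_rot: [180.0, -0.0, 47.3]
ft_force: [-0.0, 0.2, -1.5]
finger_gap: 28.5
```

```bash
python3 -m pendant '[[0.25,0,0,2,0],[0.25,0,0,1,0],[0.25,0,0,0,0],[0.25,0,0,0,0]]'; python3 -m pendant '[[0.25,0,0,1,0],[0.25,0,0,0,0],[0.25,0,0,0,0]]'; python3 -m pendant '[[0.25,0,0,0.7,0],[0.25,0,0,0,0],[0.25,0,0,0,0]]'
```

```text
time: 29.2
tool_pos: [475.2, 33.5, 67.4]
tcp_rot: [-180.0, 0.0, 47.3]
ft_force: [-0.1, -0.5, -1.8]
finger_gap: 28.2
time: 29.5
tool_pos: [475.3, 33.5, 66.5]
tcp_rot: [-180.0, 0.0, 47.3]
ft_force: [0.0, 0.4, -1.8]
finger_gap: 28.5
time: 29.8
tool_pos: [475.5, 33.4, 66.1]
tcp_rot: [180.0, -0.0, 47.3]
ft_force: [-1.3, -0.7, 3.0]
finger_gap: 28.5
```

```bash
python3 -m pendant '[[0.4,0,0,0,0],[0.5,0,0,0,0],[0.6,0,0,0,0],[0.7,0,0,0,0],[0.7,0,0,0,0],[0.8,0,0,-15,0],[0.9,0,0,-30,0],[1,0,0,-35,0],[1,0,0,-15,0],[1,0,0,0,0]]'; python3 - <<'E'
from h import *
i,d=optics.snapshot("scene"); cv2.imwrite("pics/s4.png",cv2.resize(i[150:320,250:430],None,fx=3.5,fy=3.5))
go(419.5,285.5,150,47.4)
E
```

```text
time: 30.8
tool_pos: [477.3, 33.4, 163.5]
tcp_rot: [179.8, -0.2, 47.3]
ft_force: [0.5, -0.5, 0.4]
finger_gap: 85.4
shift [ 146.9 -212.5   11.2] turn -0.1 yaw [ 1.799e+02 -1.000e-01  4.730e+01] q6 -49.5 t 30.9
```

View pics/s4.png

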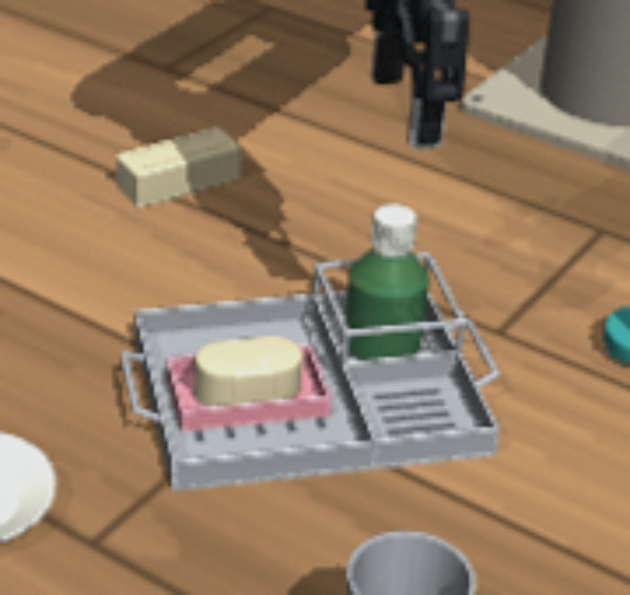

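The bottle stands upright in the guarded bay. For the scrubber I'll set the jaws along the caddy's x axis (yaw -42.6), so the fingers stay clear of the guard.

```bash
python3 -m pendant '[[1,12,-18,0,0],[1,25,-36,2,0],[1,25,-36,2,0],[1,25,-36,2,0],[1,25,-36,2,0],[1,20,-30,2,0],[1,14,-20,2,0],[1,0,0,0,8],[1,0,0,0,8],[1,0,0,0,8]]'; python3 -m pendant '[[1,0,0,0,8.2],[1,0,0,0,8.2],[1,0,0,0,8.2],[1,0,0,0,8.2],[1,0,0,0,8.2],[1,0,0,0,8.2],[1,0,0,0,8.2],[1,0,0,0,8.2],[1,0,0,0,0],[1,0,0,0,0]]'; python3 - <<'E'
from h import *
i,d,W=wr(); cv2.imwrite("pics/w5.png",i)
q=W[(d>0)&(np.hypot(W[...,0]-419,W[...,1]-285)<45)&(W[...,2]>40)&(W[...,2]<60)]; print("knob",len(q),rect(q[:,:2]),np.percentile(q[:,2],[5,50,95]))
q=W[(d>0)&(np.hypot(W[...,0]-419,W[...,1]-285)<48)&(W[...,2]>16)&(W[...,2]<60)]; print("disc",len(q),rect(q[:,:2]))
go(419.5,285.5,-3,-42.6)
E
```

```text
time: 31.85
tool_pos: [416.9, 284.2, 146.0]
tcp_rot: [180.0, 0.2, 23.0]
ft_force: [0.2, 0.5, -0.8]
finger_gap: 85.0
time: 32.85
tool_pos: [417.6, 284.0, 147.1]
tcp_rot: [179.9, 0.0, -42.0]
ft_force: [-0.1, 0.5, 0.1]
finger_gap: 85.3
knob 1064 (array([419.9, 286.4]), array([27.3, 26.9]), 91.6) [45.27920288 47.58146262 48.78696548]
disc 4499 (array([420.1, 286.7]), array([62.5, 62.1]), 47.9)
shift [  0.5  -2.4 150.5] turn 0.6 yaw [179.9   0.  -42. ] q6 70.5 t 32.9
```

View pics/w5.png

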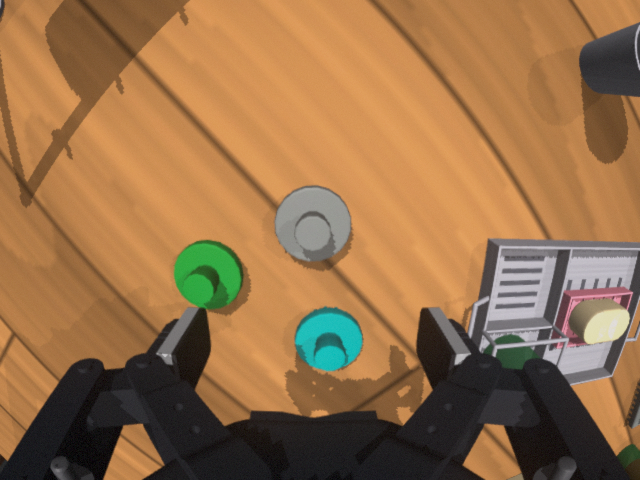

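The grey scrubber (312,228) is centred between the jaws, and the coloured look-alikes are clear of the fingers. I'll go down and grip the knob.

```bash
python3 -m pendant '[[1,0.3,-3.3,20,0.6],[1,0,0,35,0],[1,0,0,35,0],[1,0,0,30,0],[1,0,0,18,0],[1,0,0,9,0],[1,0,0,3,0],[1,0,0,0,0],[1,0,0,0,0]]'
python3 -m pendant '[[0.22,0,0,0,0],[0.22,0,0,0,0],[0.22,0,0,0,0],[0.22,0,0,0,0],[0.22,0,0,0,0],[0.22,0,0,0,0],[0.22,0,0,0,0],[0.22,0,0,0,0]]' 40
```

```text
time: 33.8
tool_pos: [421.9, 287.3, 0.1]
tcp_rot: [-179.9, -0.0, -42.9]
ft_force: [0.9, -0.5, 0.2]
finger_gap: 85.0
time: 34.6
tool_pos: [421.0, 286.9, -0.8]
tcp_rot: [-180.0, -0.0, -42.9]
ft_force: [-1.3, -1.5, 5.4]
finger_gap: 26.3
```

```bash
python3 -m pendant '[[0.22,0,0,-8,0],[0.22,0,0,-20,0],[0.22,0,0,-30,0],[0.22,0,0,-30,0],[0.22,0,0,-12,0],[0.22,0,0,0,0],[0.22,0,0,0,0]]'; python3 - <<'E'
from h import *
i,d=optics.snapshot("scene"); cv2.imwrite("pics/s5.png",cv2.resize(i[130:310,370:570],None,fx=3.5,fy=3.5)); print(r.sense()["finger_gap"])
W=cloud("scene",d); q=W[(d>0)&(np.hypot(W[...,0]-555,W[...,1]-20)<165)&(W[...,2]>15)&(W[...,2]<32)]; print("caddy",rect(q[:,:2]))
go(534.3,98.6,100,-42.6)
E
```

```text
time: 35.3
tool_pos: [420.3, 286.5, 97.7]
tcp_rot: [179.9, 0.0, -42.9]
ft_force: [-0.0, 0.1, -1.9]
finger_gap: 26.2
26.47572204403221
caddy (array([556.9,  19.1]), array([265.9, 183. ]), 137.5)
shift [211.5  59.6  -3. ] turn -0.3 yaw [179.9   0.  -42.9] q6 71.4 t 35.4
```

View pics/s5.png

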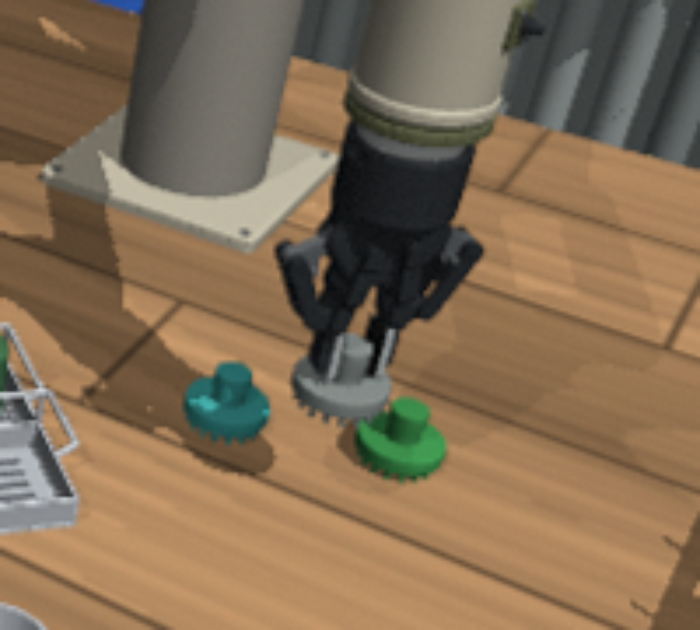

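The scrubber is held level, knob up, and the caddy hasn't moved. I'll carry it to the plain bay.

```bash
python3 -m pendant '[[0.22,14,4,0,0],[0.22,28,8,0,0],[0.22,38,11,0,0],[0.22,38,11,0,0],[0.22,38,11,0,0],[0.22,28,8,0,0],[0.22,18,5,0,0],[0.22,9,2,0,0],[0.22,0,0,0,0],[0.22,0,0,0,0]]'; python3 -c "
from h import *
go(534.3,98.6,3.2,-42.6)"
```

```text
time: 36.35
tool_pos: [533.9, 99.5, 98.0]
tcp_rot: [180.0, 0.1, -42.9]
ft_force: [-0.2, 0.6, -0.8]
finger_gap: 26.7
shift [ 1.   0.3 94.8] turn -0.3 yaw [ 1.80e+02  1.00e-01 -4.29e+01] q6 48.0 t 36.4
```

```bash
python3 -m pendant '[[0.22,0.5,0,15,0],[0.22,0,0,25,0],[0.22,0,0,25,0],[0.22,0,0,15,0],[0.22,0,0,8,0],[0.22,0,0,2,0],[0.22,0,0,0,0],[0.22,0,0,0,0]]'; python3 -m pendant '[[0.22,0,0,2,0],[0.22,0,0,0,0],[0.22,0,0,0,0]]'
```

```text
time: 37.15
tool_pos: [536.1, 99.0, 10.0]
tcp_rot: [-179.9, -0.1, -42.9]
ft_force: [0.9, -0.3, -1.5]
finger_gap: 26.1
time: 37.45
tool_pos: [535.2, 98.9, 7.1]
tcp_rot: [-180.0, -0.0, -42.9]
ft_force: [-0.2, -1.1, -1.1]
finger_gap: 26.3
```

```bash
python3 -m pendant '[[0.22,0,0,2,0],[0.22,0,0,0.8,0],[0.22,0,0,0,0],[0.22,0,0,0,0]]'; python3 -m pendant '[[0.22,0,0,0.8,0],[0.22,0,0,0,0],[0.22,0,0,0,0]]';  python3 -m pendant '[[0.22,0,0,0.6,0],[0.22,0,0,0,0],[0.22,0,0,0,0]]'
```

```text
time: 37.85
tool_pos: [534.9, 98.9, 3.9]
tcp_rot: [180.0, 0.0, -42.9]
ft_force: [1.2, 0.1, -0.8]
finger_gap: 26.4
time: 38.15
tool_pos: [535.1, 98.9, 3.3]
tcp_rot: [-180.0, -0.0, -42.9]
ft_force: [-0.1, -0.2, -1.0]
finger_gap: 26.5
time: 38.45
tool_pos: [535.2, 98.9, 3.3]
tcp_rot: [-180.0, -0.0, -42.9]
ft_force: [-2.6, -0.2, 7.0]
finger_gap: 26.3
```

```bash
python3 -m pendant '[[0.35,0,0,0,0],[0.45,0,0,0,0],[0.5,0,0,0,0],[0.5,0,0,-10,0],[0.5,0,0,-25,0],[0.6,0,0,-40,0],[0.8,0,0,-45,0],[1,0,0,-45,0],[1,0,0,0,0],[1,0,0,0,0]]'; python3 - <<'E'
from h import *
i,d=optics.snapshot("scene"); cv2.imwrite("pics/s6.png",i)
W=cloud("scene",d)
q=W[(d>0)&(np.hypot(W[...,0]-534,W[...,1]-98)<45)&(W[...,2]>44)&(W[...,2]<60)]; print("knob",len(q),rect(q[:,:2]),np.percentile(q[:,2],[5,50,95]))
E
```

```text
time: 39.45
tool_pos: [536.4, 99.0, 170.0]
tcp_rot: [-179.8, -0.2, -42.9]
ft_force: [0.4, -0.0, -0.1]
finger_gap: 85.4
knob 113 (array([523.8,  86.9]), array([58.1, 32.1]), 50.9) [45.45944368 53.05489541 55.92619638]
```

View pics/s6.png

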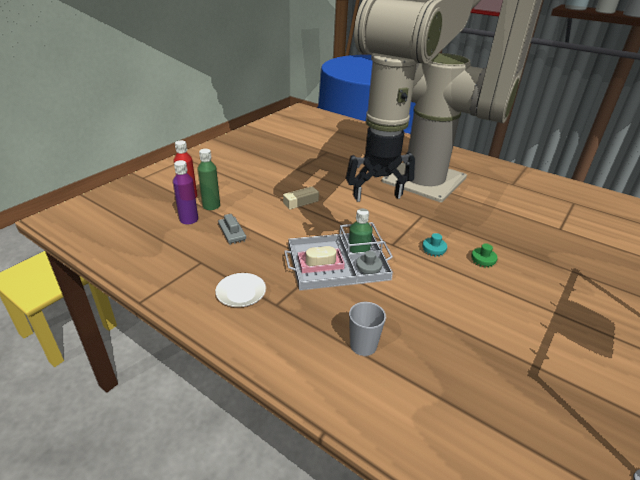

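Everything is in the caddy: scrubber at (369,263), bottle at (361,232), soap in tray at (321,260). The look-alikes and bystanders are where they started. One last numeric check from the wrist camera, then I'll hand in.

```bash
python3 - <<'E'
from h import *
from bench import hand_in
i,d,W=wr()
for n,a in dict(knob=(535,99,25,46,56),disc=(535,99,42,24.5,30),cap=(475,34,40,105,125),soap=(590,-10,60,34,48)).items():
    q=W[(d>0)&(np.hypot(W[...,0]-a[0],W[...,1]-a[1])<a[2])&(W[...,2]>a[3])&(W[...,2]<a[4])]
    if len(q)>5: print(n,len(q),rect(q[:,:2]),np.round(np.percentile(q[:,2],[5,50,95]),1))
print(hand_in(), r.sense()["time"])
E
```

```text
knob 934 (array([535. ,  97.8]), array([27.3, 27.2]), 137.8) [49.7 51.6 52.7]
disc 2800 (array([534.9,  98.2]), array([65.2, 62.9]), 92.7) [24.7 25.7 27. ]
cap 1464 (array([476.,  33.]), array([31.1, 30.6]), 67.4) [107.3 118.5 119.7]
soap 3200 (array([592. ,  -8.7]), array([77.7, 41. ]), 136.7) [38.7 42.5 43.7]
the job is handed in; nothing more can be done
the job is handed in; nothing more can be done
```

The caddy is packed as asked and handed in at about 40 s. In the order given:
- **Soap tray:** it lies flat in the big bay.
- **Bath soap:** it lies flat in the tray.
- **Short glass bottle:** it stands upright in the small bay with the wire guard.
- **Grey round scrubber:** it sits knob up in the other small bay.

I lowered each thing until the wrist force showed contact, then released it.

**Last checks:** the wrist camera measured these tops:

| Thing | Measured top (mm) | Expected (mm) |
|---|---|---|
| Soap | 42.5 | 43 |
| Bottle cap | 118.5 | 119 |
| Scrubber disc | 25.7 | 26 |
| Scrubber knob | 51.6 | 52 |

The measured centres were within about 2.5 mm of their targets. In the final scene picture the look-alikes and bystanders appeared not to have moved, and the open gripper was clear of everything.

**What disagreed or failed:**
- **Fingertip offset:** the real fingertips sit about 30 mm further back than the stated TCP. The first try at the tray therefore closed above it without touching it. I measured the offset with two cameras and corrected every grasp after that.
- **Scrubber knob:** one scene-camera check of the knob position was wrong because it picked up the wire guard. The wrist camera measurement replaced it.

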